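# Load a colour sample in the drilling jig and hold the drill plate down

### The arm

A 7-joint arm with a two-finger parallel gripper is mounted at the origin on the work surface. World frame = base frame: x ahead of the robot, y to its left, z up, the work surface at z = 0. Lengths are in m, angles in rad, forces in N, time in s.
With the tool pointing down it reaches from about 0.425 to 1.025 m from the base axis. Payload 9.4 kg.
Tool frame: the origin (TCP) lies on the mounting face of the last link; the fingertips stand 186 mm ahead of it and the grasp point (between the pads) lies 167 mm ahead of it; x points along the fingers, y is the direction in which the jaws open and shut, and the axes are right-handed (so a half turn about x gives the same grasp; the last joint's range is limited). The gripper opens to 93 mm and grips with 3 to 60 N. Pads are 15 mm wide; open, the fingers measure 128 mm over their backs; the gripper's body (75 mm by 188 mm) begins 65 mm behind the grasp point.
Start: joints at [-1.236, 0.599, -0.003, 1.599, 0.002, 0.943, -0.08], TCP at [0.29, 0.664, 0.405] pointing down, gripper open.
Joint ranges: [-2.57, 2.57], [-0.35, 1.97], [-1.29, 1.29], [0.11, 2.56], [-1.05, 4.19], [0.11, 1.86], [-2.63, 2.63]. Speed limits (rad/s): [2.22, 2.22, 3.01, 3.01, 3.14, 3.14, 3.14].

### API

Orientations are given as a unit quaternion [w, x, y, z].
In Python, from station import bot, solver, status, cams gives the robot as it stands. Calls block until the motion is done:
- bot.move_to(position, orientation): joint-space move of the TCP to a pose.
- bot.line_to(position, rot=None, speed=0.15, max_force=None): straight line of the TCP; rot=None keeps the orientation; speed is the mean speed in m/s. With max_force (N) it stops when the force on the tool has changed by that much, and returns True; else False.
- bot.set_joints(angles): joint-space move.
- bot.ungrasp() and bot.grasp(grasp_force=None): open the fingers fully, or close them until they stop; grasp_force is the grip in N (None keeps the last).
- bot.pause(seconds).
- solver.ik(position, orientation): joint angles nearest the present ones, or None.
- status.sense(): the state.
- cams.read_camera(name): name is "scene" or "top"; returns a dict with "image" (420x560x3 uint8, red, green, blue), "intrinsics" (3x3 intrinsics, pixels), "cam_to_world" (4x4, takes a point from camera to world coordinates). Camera axes: x right, y up, looking along -z (the intrinsics and any distortion apply to the point x, -y, -z); pixel columns grow to the right and rows downward; lengths in m; the calibration is good to about 2 mm. A picture is of the moment at which its call begins. There is no depth.
A pose or a line that the arm cannot do raises bot.IKError and nothing moves.
- bot.finish_job(): hands the job in, once; it reports no verdict.
The state is a dict: "time": time; "joint_pos": joint angles; "qd": joint speeds; "joint_efforts": joint torques, N m; "tcp_pos": TCP position; "eef_rot": TCP orientation; "contact_force": force on the tool from outside, world axes, zero at the start; "wrist_torque": the same for the moment, N m; "grip_width": finger opening in m.
Only numpy, scipy, OpenCV 4.12 (cv2) and the standard library are available. Lean on these libraries where they do the work, as an engineer would, in place of code of your own. Each camera call takes 0.05 s, during which the arm holds its last target.

### The job

Slide the red colour sample all the way into the slot of the drilling jig until it meets the stop, and let go of it. Then pick up the blue drill plate by its black knob, lay it between the jig's two fences with its brass bush towards the sample, slide it along them until its hidden socket drops over the locating pin, and press it fully down against the spring plungers. Finish while still holding the plate pressed down, ready for drilling, and leave the yellow sample, the mug and the jar where they are.

Things in the scene. Friction and masses are not known exactly. Their poses are not given: they have to be found in the camera images.
- sample: Red rigid colour sample, a plain slab 110 (x) x 40 (y) x 6 (z) mm, 40 g, flat on the table; origin: centre of its underside. Both ends and faces are alike. It goes lengthwise into the jig's slot; when home its centre is at jig x = -45 mm, and its rear 45 mm stick out of the slot over free air, for the fingers.
- jig: Aluminium drilling jig fixed to the table. Origin: on the table, on the jig's centre line; x is the way the sample slides in, y across, z up (all mm in this frame). Base x -55 to 115, y -47 to 47, 12 thick. Two dark rails, y 21 to 33 each side, x -55 to 100, tops z = 20, form the sample's slot and carry the drill plate when it is fully down.
- slot (a point): Mouth of the sample slot: jig x = -55, y = 0, z = 12 mm (slot floor). Slot 42 mm wide, a flare widens it to about 50 over the 17 mm before the mouth. A red bridge over the mouth (jig x -55 to -42, underside z = 22, top 26) leaves a 10 mm high opening, so the sample is pushed in along jig +x until it meets the stop at jig x = 10.
- fences (a point): Between the two fences that guide the 70 mm wide drill plate with 2 mm play each side: jig x = 40, y = 0, z = 38 mm. Fences: jig x -35 to 115, inner faces at y = -37 and 37, upright to z = 38, then a sloping lead-in to z = 47; open at both ends. The plate can be lowered between them from above.
- pin_range (a point): Steel locating pin, 10 mm diameter, top at jig z = 32, tapered to 6 mm over its last 3 mm. It stands on the centre line y = 0 at a jig x from 25 to 55 mm, set anew every time and not reported; it can be seen from above until the plate covers it. This point is only the middle of that range: jig x = 40, y = 0, z = 32 mm.
- plate: Blue drill plate 130 (x) x 70 (y) x 18 (z) mm, 0.20 to 0.33 kg, flat on the table; origin: centre of its underside, where a blind socket 12.5 (x) x 16 (y) mm, 14 deep, fits over the pin. To be laid with its x along the jig's x. Its underside is at jig z = 32 mm riding on the pin's top, 25 dropped on the pin and standing on the plungers, 20 fully down.
- knob (a point): Top centre of the drill plate's black square knob, the grip: 26 x 26 mm, sides along the plate's x and y, standing in the middle of the plate from plate z = 18 to 58 mm (this point: x = 0, y = 0, z = 58), right above the hidden socket.
- bush (a point): Brass drill bush of the drill plate, 18 mm diameter; the point is at plate x = -50, y = 0, z = 18 mm. It must end up over the sample.
- lifter (a joint): Four brass spring plungers of the jig (8 mm diameter, at jig x = 0 and 75, y = -27 and 27), moving together: 0 m = up (tops at jig z = 25 mm), grows as they are pressed; 0.005 m = plate fully down on the rails. They push up with 5 N at 0 and 11 N at 5 mm, more than the plate's weight, so it must be kept pressed.
- spare: Yellow colour sample, same size as the red one, loose bystander; origin: centre of its underside.
- mug: Orange mug, 80 mm diameter, 90 mm tall, handle at its +y, loose bystander; origin: centre of its underside.
- jar: Closed glass jar, 60 mm diameter, 60 mm tall, loose bystander; origin: centre of its underside.

How it is judged:
By the outcome, as a careful person would: the job done as asked, in the order asked, and still so for the second after the job is handed in, while the arm keeps its last pose, push and grip.
It also fails if it takes over 72 s, if anything falls off the work surface, if the arm or the gripper's body presses on something with over 40 N, if the wrist force passes 120 N, or if a joint passes its speed limit or range.

## Working session

There is one attempt and no reset: what is moved stays moved. The work goes in short steps, each a Python script; the robot and the scene stay as the last script left them, time stands still between calls to the robot, and variables do not carry over. Pictures are saved under pics/ and viewed, and the job is handed in when it is done.

```bash
ls; mkdir -p pics; python3 - <<'E'
from station import bot, solver, status, cams
import cv2
print(status.sense())
for n in ("scene","top"):
    r=cams.read_camera(n); cv2.imwrite(f"pics/{n}0.png",r["image"][:,:,::-1]); print(n,{k:v for k,v in r.items() if k!="image"})
E
```

```text
pics
{'time': 0.0, 'joint_pos': array([-1.23570628,  0.60013303, -0.00255259,  1.60011634,  0.00180839,
        0.94287027, -0.07980058]), 'qd': array([-0.0006563 ,  0.00139861,  0.00083627, -0.00070052, -0.00190319,
        0.00102031, -0.00171557]), 'joint_efforts': array([-7.33720153e-04, -7.65071726e+01,  1.49693303e+00, -2.52350020e+01,
       -5.24099590e-02,  1.72243902e-02,  1.59840970e-04]), 'tcp_pos': array([0.29009299, 0.66422373, 0.40385873]), 'eef_rot': array([ 0.69211577,  0.14400314,  0.69223713, -0.14507451]), 'contact_force': array([ 0.34094315,  0.68990144, -0.7294258 ]), 'wrist_torque': array([-0.08799951, -0.01277728,  0.02553764]), 'grip_width': 0.092998634242053}
scene {'intrinsics': array([[487.01287741,   0.        , 265.08477458],
       [  0.        , 487.01287741, 209.71532847],
       [  0.        ,   0.        ,   1.        ]]), 'cam_to_world': array([[-0.49089838, -0.57360363,  0.65574206,  1.35028331],
       [ 0.87093262, -0.3423232 ,  0.35254957,  0.43794305],
       [ 0.02225201,  0.74417316,  0.66761602,  0.82668935],
       [ 0.        ,  0.        ,  0.        ,  1.        ]])}
top {'intrinsics': array([[392.77824971,   0.        , 273.69629381],
       [  0.        , 392.77824971, 214.97894611],
       [  0.        ,   0.        ,   1.        ]]), 'cam_to_world': array([[-0.02879884,  0.9776527 , -0.20824465,  0.39842819],
       [-0.99957591, -0.02906633,  0.00177602,  0.03296394],
       [-0.00431658,  0.20820748,  0.97807516,  0.94626036],
       [ 0.        ,  0.        ,  0.        ,  1.        ]])}
```

View pics/scene0.png

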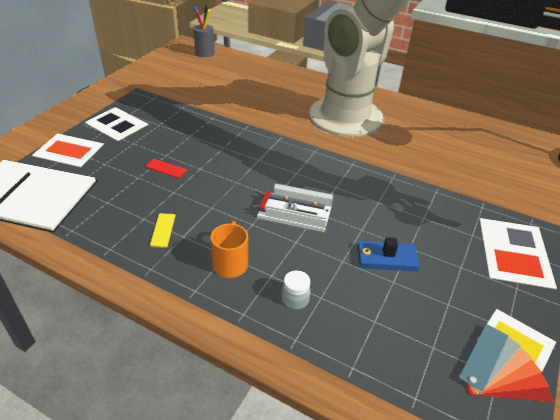

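View pics/top0.png

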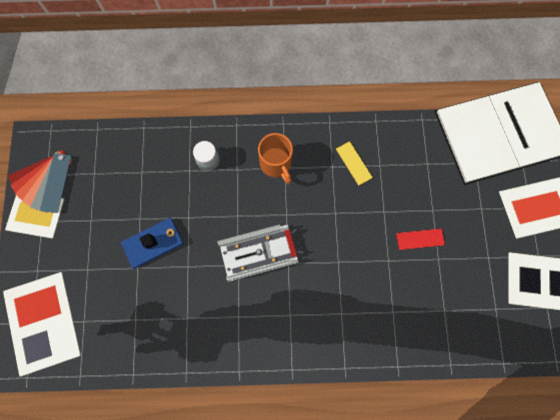

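The scene view shows the jig around (297,207), red sample (167,168), plate (388,252), yellow (163,230), mug (230,250) and jar (296,290). In the top view, the red bridge of the jig (291,243) faces right towards the red sample (420,239), and the plate is at left (152,243) with its bush at (171,232). I'll zoom in on these.

```bash
cat > h.py <<'E'
import numpy as np, cv2
from station import bot, solver, status, cams
from scipy.spatial.transform import Rotation as R
def px2w(r,uv,z):
    K=r["intrinsics"];T=r["cam_to_world"];uv=np.atleast_2d(uv).astype(float)
    d=np.c_[(uv[:,0]-K[0,2])/K[0,0],-(uv[:,1]-K[1,2])/K[1,1],-np.ones(len(uv))]@T[:3,:3].T
    o=T[:3,3]; s=(z-o[2])/d[:,2]
    return o+d*s[:,None]
def w2px(r,P):
    K=r["intrinsics"];T=r["cam_to_world"];p=(np.atleast_2d(P)-T[:3,3])@T[:3,:3]
    p=p*[1,-1,-1]; return np.c_[K[0,0]*p[:,0]/p[:,2]+K[0,2],K[1,1]*p[:,1]/p[:,2]+K[1,2]]
def crop(img,u0,v0,w,h,s,name):
    cv2.imwrite(name,cv2.resize(img[v0:v0+h,u0:u0+w,::-1],None,fx=s,fy=s,interpolation=cv2.INTER_CUBIC))
E
python3 - <<'E'
from h import *
r=cams.read_camera("top");s=cams.read_camera("scene")
import pickle;pickle.dump((r,s),open("c0.pkl","wb"))
crop(r["image"],210,215,100,75,8,"pics/jig_top.png")
crop(s["image"],245,170,100,75,8,"pics/jig_sc.png")
crop(r["image"],110,205,100,75,8,"pics/plate_top.png")
for n,lo,hi in (("red",(0,150,80),(6,255,255)),("yel",(22,150,80),(32,255,255)),("blue",(105,120,40),(125,255,255))):
  for c,nm,z in ((r,"top",.006 if n!="blue" else .018),(s,"sc",.006 if n!="blue" else .018)):
    m=cv2.inRange(cv2.cvtColor(c["image"],cv2.COLOR_RGB2HSV),lo,hi)
    for k in cv2.findContours(m,0,2)[0]:
        if cv2.contourArea(k)<60: continue
        w=px2w(c,k[:,0],z)[:,:2]
        q=cv2.minAreaRect((w*1000).astype(np.float32)); print(n,nm,cv2.contourArea(k),k[:,0].mean(0).round(),np.round(q[0],1),np.round(q[1],1),round(q[2],1))
E
```

```text
red top 1127.0 [ 38. 306.] [398.1 590.6] [65.8 96.4] 17.3
red top 99.0 [291. 243.] [528.8  -6.5] [64.6 12.3] 13.8
red top 722.5 [422. 238.] [ 529.6 -320.1] [ 41.4 112.3] 4.5
red top 956.0 [534. 207.] [ 599.3 -616.8] [ 56. 116.] 11.5
red top 688.0 [ 29. 175.] [729.5 649.2] [ 68.7 126.7] 58.5
red sc 1080.0 [513. 387.] [745.2 626. ] [ 55.  155.5] 38.5
red sc 836.0 [521. 264.] [406.7 590.8] [65.8 96.2] 17.3
red sc 64.0 [264. 200.] [509.8 -16.2] [68.7 13.2] 13.6
red sc 361.5 [166. 168.] [ 534.2 -318.5] [ 45.  112.7] 4.3
red sc 350.0 [ 67. 149.] [ 607.2 -612.9] [ 53.5 114.3] 11.0
yel top 444.0 [ 33. 214.] [618.2 618.8] [85.3 44.2] 78.1
yel top 642.5 [354. 163.] [ 726.9 -173.9] [110.4  42.2] 27.4
yel sc 504.0 [520. 339.] [626.1 618.7] [86.8 46.6] 78.6
yel sc 535.5 [161. 230.] [ 731.1 -172.6] [113.7  42.1] 27.4
blue top 1624.0 [151. 243.] [537.4 323.9] [ 73.1 132.6] 26.0
blue sc 1320.5 [391. 254.] [547.8 326.4] [ 84.9 132.7] 25.9
```

View pics/jig_top.png

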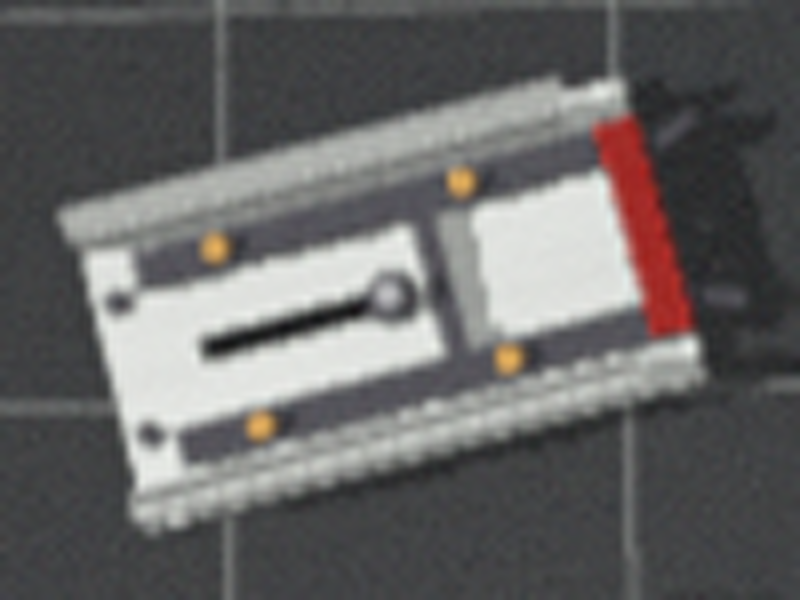

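View pics/jig_sc.png

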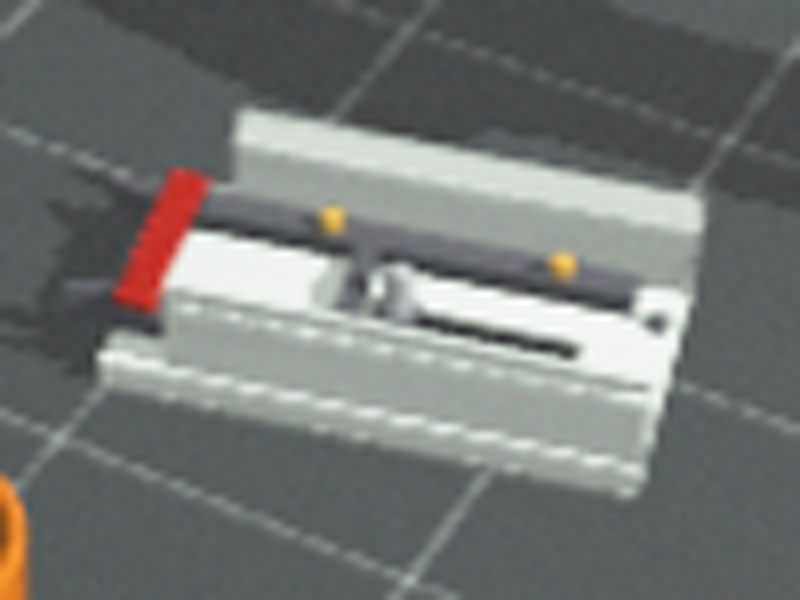

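View pics/plate_top.png

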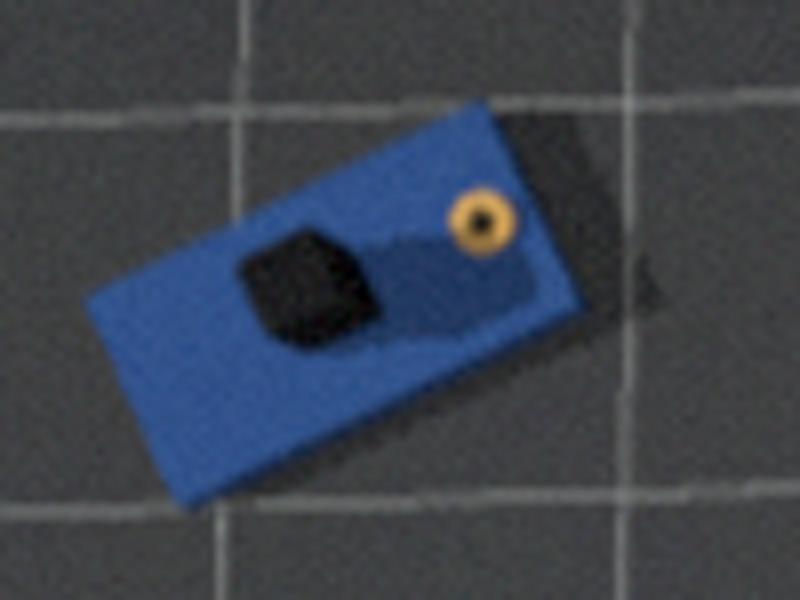

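```bash
cat > fit.py <<'E'
from h import *
import pickle
from scipy.optimize import least_squares
r,s=pickle.load(open("c0.pkl","rb"))
def up(p,u0,v0): return (np.array(p,float)+.5)/8-.5+[u0,v0]
def tf(q,P):
    P=np.array(P,float)/1000; c,n=np.cos(q[2]),np.sin(q[2])
    return np.c_[q[0]+c*P[:,0]-n*P[:,1],q[1]+n*P[:,0]+c*P[:,1],P[:,2]]
T3=[(0,-27,25),(0,27,25),(75,-27,25),(75,27,25),(-42,-33,26),(-55,-33,26),(-55,33,26),(-42,33,26)]
Tp=up([(461,182),(509,359),(214,249),(261,427),(593,127),(634,118),(693,328),(653,335)],210,215)
S3=[(0,27,24.5),(75,27,24.5),(-55,33,26),(-42,33,26),(-42,-33,26),(-55,-33,26)]
Sp=up([(333,219),(562,265),(172,170),(210,182),(155,308),(115,298)],245,170)
def rT(q): return (w2px(r,tf(q,T3))-Tp).ravel()
def rS(q): return (w2px(s,tf(q,S3))-Sp).ravel()
q0=[.53,.05,1.81]
for nm,f in (("top",rT),("sc",rS),("both",lambda q:np.r_[rT(q),rS(q)])):
    o=least_squares(f,q0); print(nm,o.x.round(4),np.abs(o.fun).max().round(2),np.sqrt((o.fun**2).mean()).round(2))
J=o.x
pinT=px2w(r,up([(390,292)],210,215),.031)[0]; pinS=px2w(s,up([(397,283)],245,170),.031)[0]
for p in (pinT,pinS):
    d=p[:2]-J[:2]; c,n=np.cos(J[2]),np.sin(J[2]); print("pin jig",1000*(c*d[0]+n*d[1]),1000*(-n*d[0]+c*d[1]))
# plate
P3=[(-50,0,18),(65,-35,18),(-65,-35,18),(-65,35,18),(65,35,18)]
Pp=up([(481,221),(87,300),(482,102),(581,303),(187,500)],110,205)
f=lambda q:(w2px(r,tf(q,P3))-Pp).ravel()
o=least_squares(f,[.535,.32,2.03]); print("plate top",o.x.round(4),o.fun.round(2)); 
for z,k in ((0.09,(276,155)),(0.06,(205,152)),(0.04,(288,180))): print(px2w(r,k,z))
crop(s["image"],345,225,90,55,8,"pics/plate_sc.png")
E
python3 fit.py
```

```text
top [0.5146 0.042  1.8093] 0.63 0.22
sc [0.5185 0.0427 1.8066] 0.48 0.19
both [0.5155 0.042  1.812 ] 1.18 0.48
pin jig 28.651946386596194 0.4812312728704653
pin jig 27.9961929136633 -7.714201128321663
plate top [0.5389 0.3249 2.0306] [ 0.65  0.09 -0.03 -0.2   0.07 -0.53  0.04 -0.28 -0.72  0.87]
[[0.72179038 0.02203591 0.09      ]]
[[0.7458589  0.19106295 0.06      ]]
[[ 0.67630638 -0.00553228  0.04      ]]
```

View pics/plate_sc.png

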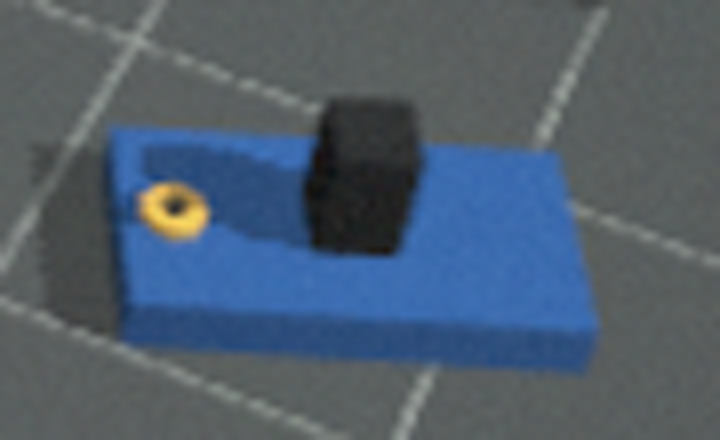

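```bash
cat >> h.py <<'E'
def quat(a):  # tool down, jaw axis at world angle a
    y=np.array([np.cos(a),np.sin(a),0]);x=np.array([0,0,-1.]);z=np.cross(x,y)
    q=R.from_matrix(np.c_[x,y,z]).as_quat(); return np.array([q[3],q[0],q[1],q[2]])
J=np.array([.5165,.0423,1.808])
def jig(x,y,z,J=J):
    c,n=np.cos(J[2]),np.sin(J[2]); return np.array([J[0]+(c*x-n*y)/1000,J[1]+(n*x+c*y)/1000,z/1000])
def st(m=""):
    t=status.sense(); print(m,"t",round(t["time"],2),"tcp",t["tcp_pos"].round(4),"F",t["contact_force"].round(1),"w",round(t["grip_width"]*1000,1)); return t
E
cat >> fit.py <<'E'
Q3=[(-50,0,18),(-65,35,18),(65,35,18),(65,-35,18),(-65,-35,18)]
Qp=up([(175,210),(112,128),(555,153),(598,326),(122,308)],345,225)
g=lambda q:(w2px(s,tf(q,Q3))-Qp).ravel()
o=least_squares(g,o.x); print("plate sc",o.x.round(4),o.fun.round(2))
for nm,p,yaws in (("sample",(.535,-.361,.2),np.radians(94.5)),("mouth",jig(-150,0,210),J[2]),("home",jig(-88,0,200),J[2]),("plate",(.541,.325,.21),2.03),("pl",jig(30,0,240),J[2])):
    from h import J as J2
    for off in (0,90,180,270):
        k=solver.ik(p,quat(yaws+np.radians(off))); print(nm,off,None if k is None else k.round(2))
E
python3 fit.py
```

```text
top [0.5146 0.042  1.8093] 0.63 0.22
sc [0.5185 0.0427 1.8066] 0.48 0.19
both [0.5155 0.042  1.812 ] 1.18 0.48
pin jig 28.651946386596194 0.4812312728704653
pin jig 27.9961929136633 -7.714201128321663
plate top [0.5389 0.3249 2.0306] [ 0.65  0.09 -0.03 -0.2   0.07 -0.53  0.04 -0.28 -0.72  0.87]
[[0.72179038 0.02203591 0.09      ]]
[[0.7458589  0.19106295 0.06      ]]
[[ 0.67630638 -0.00553228  0.04      ]]
plate sc [0.5403 0.3239 2.0244] [-0.51  0.62 -0.49 -0.42  0.1  -0.3   0.01  0.64  0.85 -0.59]
sample 0 [ 0.74  0.79 -0.37  1.9   0.52  0.54  1.67]
sample 90 [ 0.07  0.91  0.73  1.95 -0.98  0.69 -1.64]
sample 180 [ 0.29  0.8   0.35  1.94 -0.53  0.5  -0.48]
sample 270 [ 0.5   0.77  0.01  1.92 -0.01  0.46  0.59]
mouth 0 [ 0.22  0.7  -0.21  2.1   0.37  0.37  1.53]
mouth 90 [-0.26  0.77  0.54  2.14 -0.9   0.47 -1.92]
mouth 180 [-0.14  0.73  0.34  2.13 -0.63  0.39 -0.61]
mouth 270 [ 0.04  0.7   0.06  2.12 -0.13  0.33  0.45]
home 0 [ 0.09  0.7  -0.16  2.16  0.36  0.3   1.43]
home 90 [ 0.31  0.74 -0.49  2.15  0.83  0.45  2.54]
home 180 [-0.23  0.73  0.31  2.18 -0.68  0.33 -0.67]
home 270 [-0.07  0.7   0.07  2.17 -0.16  0.27  0.37]
plate 0 [-0.5   0.75 -0.2   1.94  0.29  0.48  1.12]
plate 90 [-0.27  0.81 -0.57  1.93  0.73  0.63  2.29]
plate 180 [-0.88  0.78  0.4   1.97 -0.6   0.51 -1.17]
plate 270 [-0.68  0.74  0.07  1.95 -0.11  0.45 -0.07]
pl 0 [-0.16  0.61 -0.13  2.2   0.23  0.34  1.32]
pl 90 [ 0.09  0.66 -0.5   2.19  0.71  0.46  2.41]
pl 180 [-0.51  0.65  0.38  2.22 -0.66  0.37 -0.91]
pl 270 [-0.34  0.62  0.13  2.21 -0.24  0.32  0.23]
```

```bash
python3 - <<'E'
from h import *
ya=np.radians(94.4); q=quat(ya+np.radians(270))
c=np.array([.532,-.319])-.042*np.array([np.cos(ya),np.sin(ya)])
bot.move_to([*c,.36],q); st("above")
bot.line_to([*c,.21],speed=.25); 
print(bot.line_to([*c,.1875],speed=.05,max_force=6)); st("down")
bot.grasp(25); st("grip")
p=status.sense()["tcp_pos"]
bot.line_to([p[0],p[1],p[2]+.08],speed=.2); st("up")
r=cams.read_camera("top");s=cams.read_camera("scene")
crop(r["image"],360,190,130,100,6,"pics/a_top.png");crop(s["image"],110,110,130,100,6,"pics/a_sc.png")
E
```

```text
above t 3.87 tcp [ 0.5357 -0.3603  0.36  ] F [-0.6  0.8  0.2] w 93.0
True
down t 5.14 tcp [ 0.5352 -0.3606  0.1865] F [-0.5  0.8  5.2] w 92.8
grip t 6.03 tcp [ 0.5354 -0.3606  0.1865] F [ 1.4 -0.1  6.1] w 39.8
up t 6.58 tcp [ 0.5353 -0.3601  0.2659] F [-0.6 -0.2 -0.9] w 39.6
```

View pics/a_top.png

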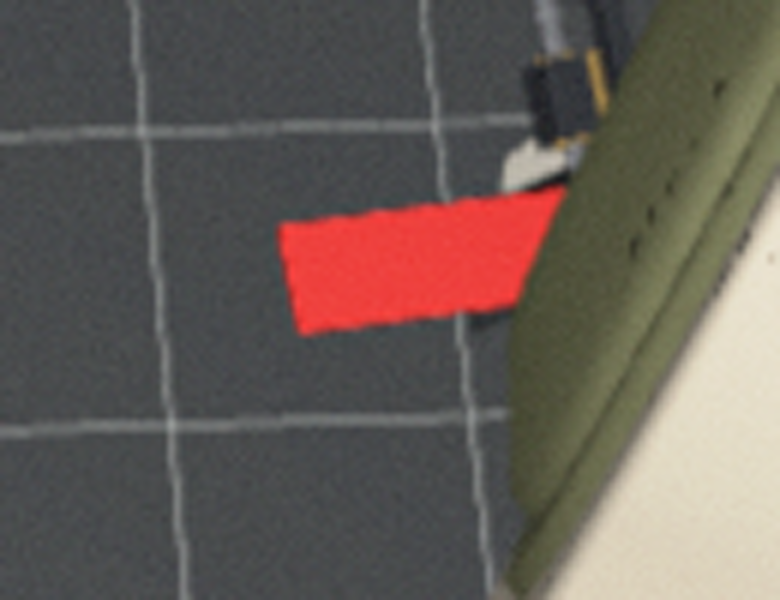

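View pics/a_sc.png

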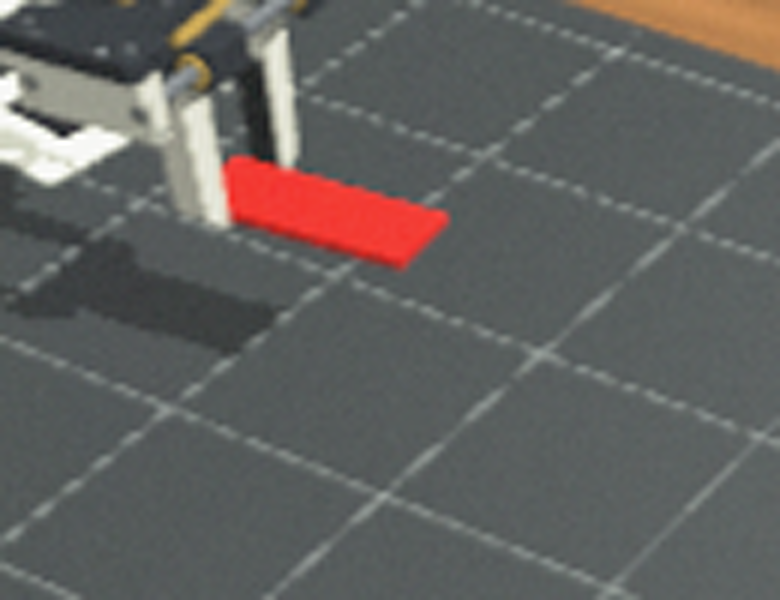

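```bash
python3 - <<'E'
from h import *
q=quat(J[2]+np.radians(270)); z0=186.5
bot.move_to(jig(-180,0,z0+60),q); bot.line_to(jig(-180,0,z0+14.5),rot=q,speed=.2); st("pre")
r=cams.read_camera("top");s=cams.read_camera("scene")
crop(r["image"],230,195,130,100,6,"pics/b_top.png");crop(s["image"],180,140,130,100,6,"pics/b_sc.png")
E
```

```text
pre t 7.97 tcp [ 0.5584 -0.1346  0.2008] F [-1.2 -0.4 -0.3] w 39.5
```

View pics/b_top.png

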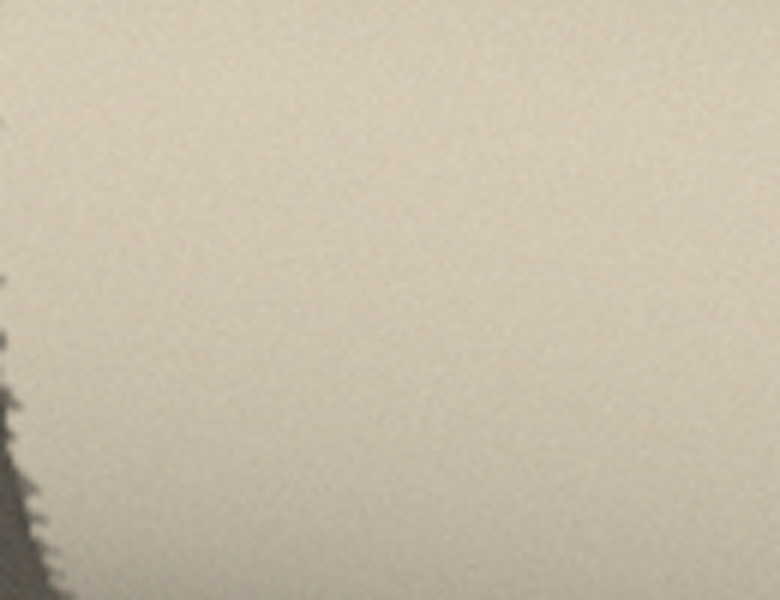

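View pics/b_sc.png

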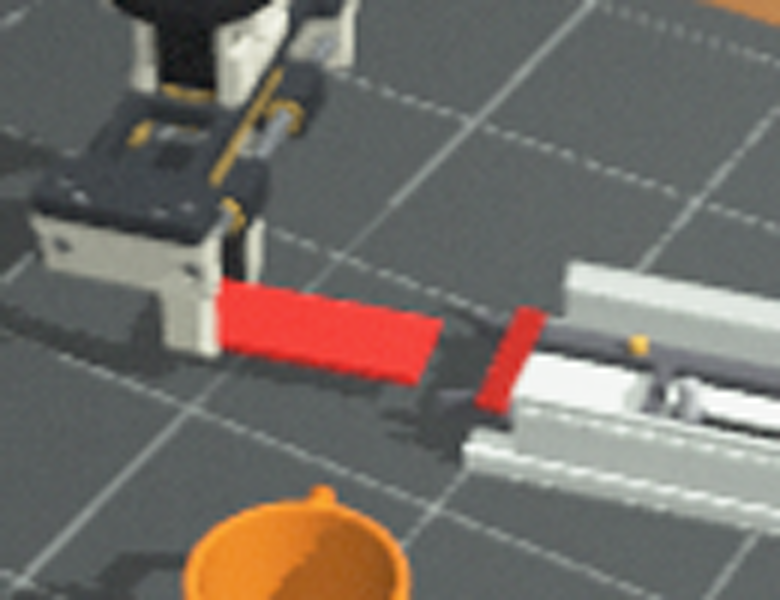

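The top view is blocked by the arm. The scene view shows the sample held level, with front corners at crop (443,320) and (417,379), lined up with the red bridge. I'll check its lateral offset in the scene-camera jig frame.

```bash
python3 - <<'E'
from h import *; import pickle
r,s=pickle.load(open("c0.pkl","rb"))
Js=np.array([.5185,.0427,1.8066])
for p in ((443,320),(417,379)):
    w=px2w(s,(np.array(p)+.5)/6-.5+[180,140],.0203)[0]-[*Js[:2],0]
    c,n=np.cos(Js[2]),np.sin(Js[2]); print(1000*(c*w[0]+n*w[1]),1000*(-n*w[0]+c*w[1]))
E
```

```text
-85.50725773686669 21.90545687287037
-84.6976090422485 -18.233415883639186
```

```bash
sed -i 's/^J=.*/J=np.array([.5181,.0425,1.808])/' h.py; python3 - <<'E'
from h import *
q=quat(J[2]+np.radians(270)); z0=186.5
def inj():
    t=status.sense(); p=t["tcp_pos"][:2]-J[:2]; c,n=np.cos(J[2]),np.sin(J[2]); return (1000*np.array([c*p[0]+n*p[1],-n*p[0]+c*p[1],t["tcp_pos"][2]])).round(1)
bot.line_to(jig(-180,0,z0+14),rot=q,speed=.1)
print(bot.line_to(jig(-120,0,z0+14),rot=q,speed=.08,max_force=10),inj()); st()
s=cams.read_camera("scene");crop(s["image"],180,140,130,100,6,"pics/c_sc.png")
E
```

```text
False [-118.7    0.8  200.2]
 t 9.22 tcp [ 0.5452 -0.073   0.2002] F [-4.1 -0.8 -0.4] w 39.8
```

View pics/c_sc.png

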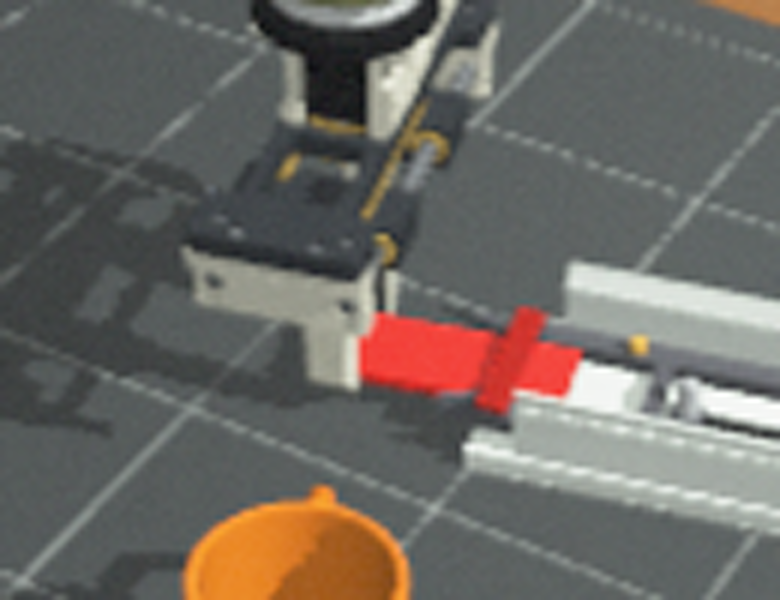

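The sample is under the bridge, with a light 4 N sideways rub. I'll ease over 1 mm and push to the stop.

```bash
cat >> h.py <<'E'
def inj():
    t=status.sense(); p=t["tcp_pos"][:2]-J[:2]; c,n=np.cos(J[2]),np.sin(J[2]); return (1000*np.array([c*p[0]+n*p[1],-n*p[0]+c*p[1],t["tcp_pos"][2]])).round(1)
E
python3 - <<'E'
from h import *
q=quat(J[2]+np.radians(270)); z0=186.5
bot.line_to(jig(-117,1.3,z0+13),rot=q,speed=.05); st("eased")
print(bot.line_to(jig(-72,1.3,z0+12.5),rot=q,speed=.06,max_force=8),inj()); st()
s=cams.read_camera("scene");crop(s["image"],180,140,130,100,6,"pics/d_sc.png")
E
```

```text
eased t 9.52 tcp [ 0.5442 -0.0714  0.1995] F [-2.3 -2.1  0.8] w 39.6
True [-92.6   2.3 198.9]
 t 10.01 tcp [ 0.5376 -0.0481  0.1989] F [-0.7  5.8  0.1] w 39.6
```

View pics/d_sc.png

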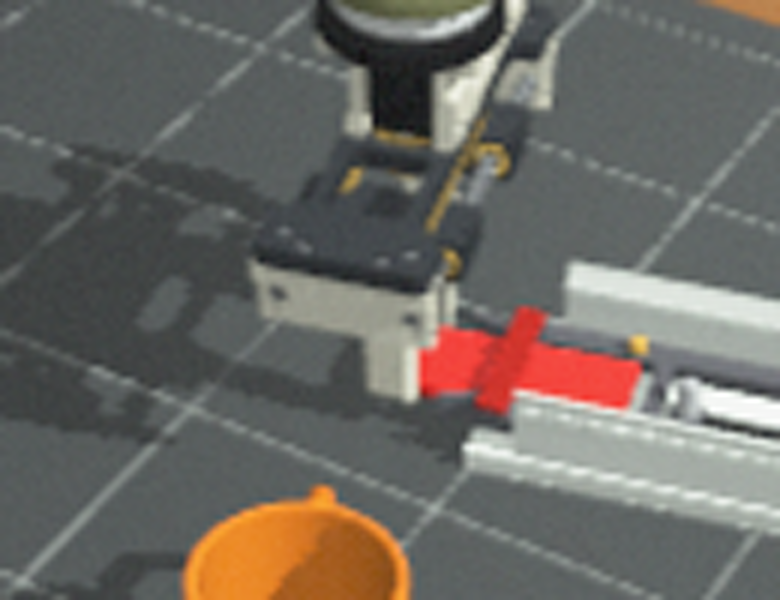

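It stopped 5–6 mm short of the expected stop with a force of odd sign, and a thin gap is still visible at (645,385). I'll continue with a slightly higher limit.

```bash
python3 - <<'E'
from h import *
q=quat(J[2]+np.radians(270)); z0=186.5
bot.pause(.2); st("settled"); print(inj())
print(bot.line_to(jig(-76,1.8,z0+12.5),rot=q,speed=.03,max_force=10),inj()); st()
bot.pause(.2); st("settled"); print(inj())
s=cams.read_camera("scene");crop(s["image"],220,165,80,60,10,"pics/e_sc.png")
E
```

```text
settled t 10.26 tcp [ 0.5378 -0.0487  0.1987] F [0.3 7.2 0.1] w 39.6
[-93.3   2.3 198.7]
True [-92.1   2.4 198.7]
 t 10.54 tcp [ 0.5374 -0.0476  0.1987] F [-0.5 -1.1  1.6] w 39.6
settled t 10.74 tcp [ 0.5374 -0.0476  0.1985] F [ 2.3 -0.8  2.1] w 39.7
[-92.2   2.4 198.5]
```

View pics/e_sc.png

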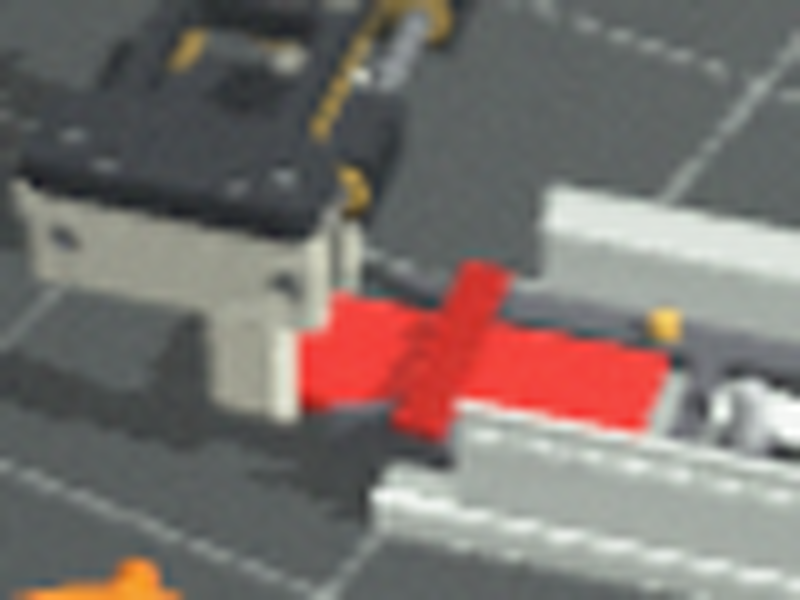

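```bash
python3 - <<'E'
from h import *; import pickle
r,s=pickle.load(open("c0.pkl","rb"))
Js=np.array([.5185,.0427,1.8066])
for p,z in (((668,353),.0185),((641,430),.0185),((684,365),.0185),((665,325),.0245)):
    w=px2w(s,(np.array(p)+.5)/10-.5+[220,165],z)[0]-[*Js[:2],0]
    c,n=np.cos(Js[2]),np.sin(Js[2]); print(1000*(c*w[0]+n*w[1]),1000*(-n*w[0]+c*w[1]))
E
```

```text
1.8908009733315727 22.769130145526407
2.5975156712568017 -7.918122383033233
6.9113888482235275 19.448716321628346
-0.09362556709055589 26.286683837680023
```

The front edge is at about jig x = 2–3 mm, so 7 mm remain and it is rubbing in the slot. I'll regrip to relieve the twist, then push on.

```bash
python3 - <<'E'
from h import *
q=quat(J[2]+np.radians(270)); z0=186.5
bot.ungrasp(); bot.line_to(jig(-92,1.7,z0+11.5),rot=q,speed=.05); bot.pause(.15); st("open"); print(inj())
bot.grasp(15); bot.pause(.15); st("grip"); print(inj())
print(bot.line_to(jig(-72,1.7,z0+11.8),rot=q,speed=.04,max_force=14),inj()); st()
bot.pause(.2); st("settled"); print(inj())
s=cams.read_camera("scene");crop(s["image"],220,165,80,60,10,"pics/f_sc.png")
E
```

```text
open t 12.18 tcp [ 0.5381 -0.0474  0.198 ] F [-0.6 -0.7  0.7] w 93.1
[-92.    1.7 198. ]
grip t 13.21 tcp [ 0.5375 -0.0475  0.1979] F [-3.1 -1.5  0.8] w 39.5
[-92.    2.3 197.9]
True [-83.6   3.  198. ]
 t 13.57 tcp [ 0.5349 -0.0395  0.198 ] F [-0.5 -1.3  1.6] w 39.7
settled t 13.77 tcp [ 0.5349 -0.0396  0.1979] F [ 2.  -0.3  2.1] w 40.0
[-83.8   2.9 197.9]
```

View pics/f_sc.png

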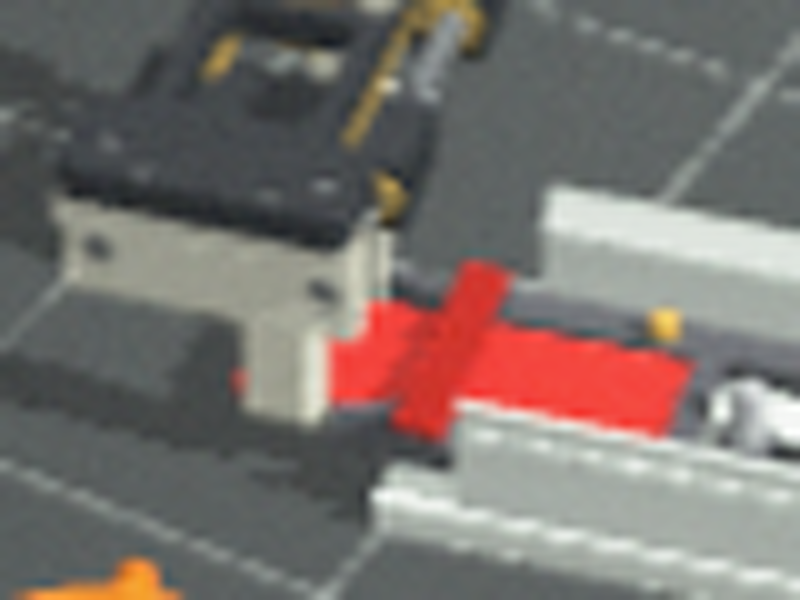

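The gap to the stop is gone, with the front edge at (693,358). I'll push once more to confirm it's on the stop, then release.

```bash
python3 - <<'E'
from h import *; import pickle
q=quat(J[2]+np.radians(270)); z0=186.5
print(bot.line_to(jig(-76,2,z0+11.6),rot=q,speed=.03,max_force=14),inj()); st()
bot.ungrasp(); st("open"); print(inj())
p=status.sense()["tcp_pos"]; bot.line_to([p[0],p[1],.34],speed=.25)
bot.move_to([.5396,.3244,.40],quat(2.0275)); st("above plate")
r=cams.read_camera("top");s=cams.read_camera("scene"); pickle.dump((r,s),open("c1.pkl","wb"))
crop(r["image"],215,205,100,75,8,"pics/g_top.png");crop(s["image"],240,165,100,75,8,"pics/g_sc.png")
E
```

```text
True [-83.1   3.1 198. ]
 t 14.03 tcp [ 0.5346 -0.039   0.198 ] F [ 1.1 -2.   2.5] w 39.9
open t 15.02 tcp [ 0.5347 -0.039   0.1979] F [ 1.2 -0.3  1. ] w 93.1
[-83.2   3.  197.9]
above plate t 17.12 tcp [0.5401 0.3228 0.3993] F [-0.6  0.  -0.8] w 92.9
```

View pics/g_top.png

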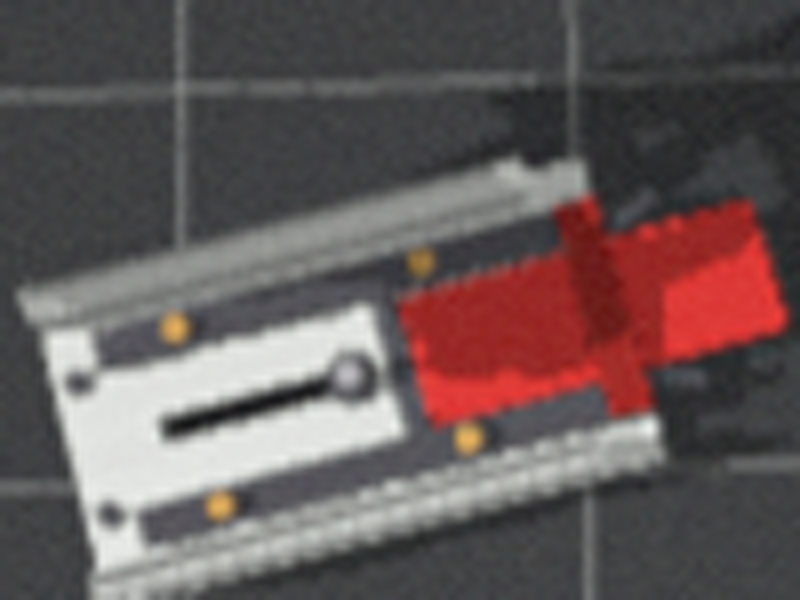

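View pics/g_sc.png

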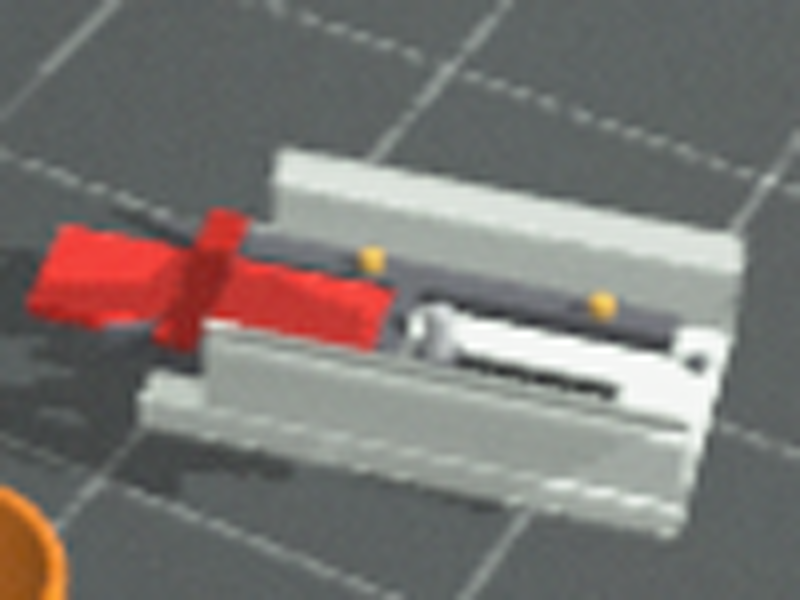

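```bash
python3 - <<'E'
from h import *; import pickle
r,s=pickle.load(open("c1.pkl","rb"))
def rep(c,Jc,pts,o,z):
    for p in pts:
        w=px2w(c,(np.array(p)+.5)/8-.5+o,z)[0]-[*Jc[:2],0]; k,n=np.cos(Jc[2]),np.sin(Jc[2]); print(round(1000*(k*w[0]+n*w[1]),1),round(1000*(-n*w[0]+k*w[1]),1))
rep(r,(.5146,.042,1.8093),[(398,300),(432,425),(752,203),(790,322)],[215,205],.018)
print("sc");rep(s,(.5185,.0427,1.8066),[(395,292),(376,350),(62,225),(28,310)],[240,165],.018)
print("pin");rep(r,(.5146,.042,1.8093),[(352,374)],[215,205],.030)
E
```

```text
9.3 -18.9
9.3 19.6
-100.5 -19.1
-101.3 18.2
sc
9.2 20.7
10.1 -8.0
-101.6 20.7
-99.3 -22.3
pin
28.1 0.3
```

Both cameras put the sample's front at jig x = 9.2–10 mm and its rear at about −100, so it is home. The pin is at jig x ≈ 28. Next, the plate.

```bash
sed -i 's/^J=.*/J=np.array([.5165,.0425,1.808])/' h.py; python3 - <<'E'
from h import *; import pickle
q=quat(2.0275);c=[.5396,.3244]
bot.line_to([*c,.25],rot=q,speed=.2)
print(bot.line_to([*c,.2085],rot=q,speed=.06,max_force=8)); st("down")
bot.grasp(45); t=st("grip"); p=t["tcp_pos"]
bot.line_to([p[0],p[1],p[2]+.10],rot=q,speed=.12); bot.pause(.2); st("up")
q=quat(J[2])
bot.move_to(jig(34,0,186+22+100),q); st()
r=cams.read_camera("top");s=cams.read_camera("scene"); pickle.dump((r,s),open("c2.pkl","wb"))
cv2.imwrite("pics/h_top.png",r["image"][:,:,::-1]);crop(s["image"],220,90,150,112,5,"pics/h_sc.png")
E
```

```text
True
down t 18.79 tcp [0.5393 0.3243 0.2085] F [-1.2  0.6  7.4] w 92.9
grip t 19.84 tcp [0.539  0.3243 0.2082] F [-0.7  0.4 -1.2] w 25.6
up t 21.02 tcp [0.5389 0.3242 0.3073] F [-0.8  0.1 -1.5] w 26.0
 t 22.01 tcp [0.5092 0.077  0.3081] F [-0.  -0.  -2.6] w 25.6
```

View pics/h_top.png

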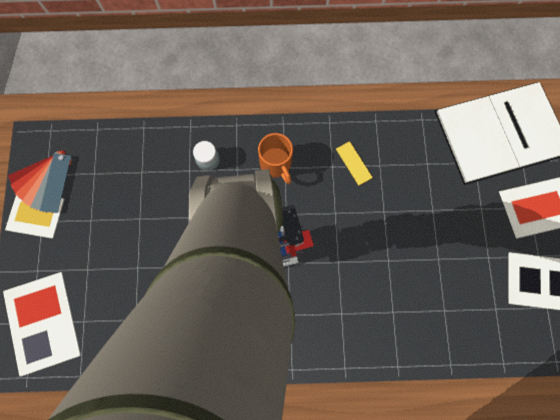

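View pics/h_sc.png

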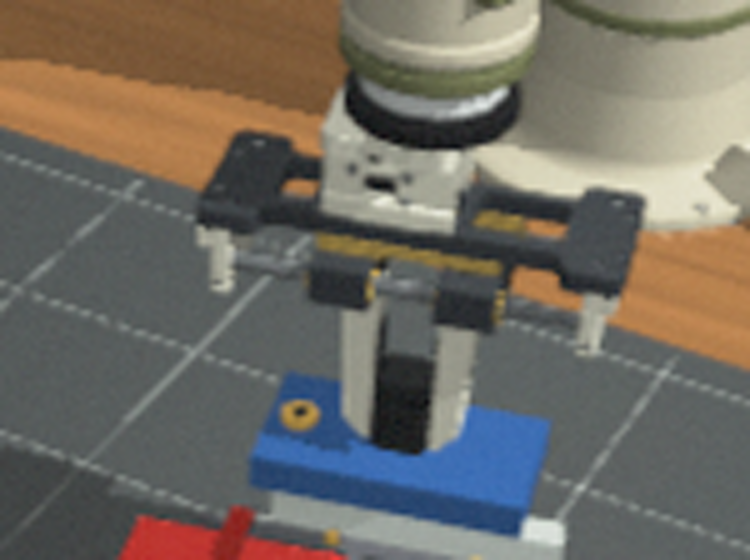

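```bash
python3 - <<'E'
from h import *; import pickle
from scipy.optimize import least_squares
r,s=pickle.load(open("c2.pkl","rb"))
up=(np.array([(299,413),(285,373),(552,422),(525,512),(250,460)])+.5)/5-.5+[220,90]
P=np.array([(-50,0,18),(-65,35,18),(65,35,18),(65,-35,18),(-65,-35,18)])
f=lambda q:(w2px(s,np.array([jig(*p[:2],p[2]+99.8,J=q) for p in P]))-up).ravel()
o=least_squares(f,[.51,.077,1.81]); print(o.x.round(4),o.fun.round(2)); print(inj())
Js=np.array([.5185,.0427,1.8066]); d=o.x[:2]-Js[:2];c,n=np.cos(Js[2]),np.sin(Js[2]);print("rel jig",1000*np.array([c*d[0]+n*d[1],-n*d[0]+c*d[1]]))
E
```

```text
[0.5123 0.0783 1.8098] [ 0.07  1.32  0.5  -0.2  -0.24 -0.24 -0.21 -0.31 -0.09 -0.48]
[ 35.7  -1.  307.9]
rel jig [36.03644475 -2.23186449]
```

Held level and yaw-aligned at jig (36, −2); the bush at crop (299,413) faces the sample. I'll lower it at x ≈ 42, beyond the pin at 28.

```bash
python3 - <<'E'
from h import *
q=quat(J[2]); z0=208.3
bot.line_to(jig(41,0.3,z0+55),rot=q,speed=.12); st("55"); print(inj())
print(bot.line_to(jig(41,0.3,z0+36),rot=q,speed=.05,max_force=10)); st("36"); print(inj())
print(bot.line_to(jig(41,0.3,z0+28),rot=q,speed=.015,max_force=5)); st("contact"); print(inj())
bot.pause(.2); st(); print(inj())
s=cams.read_camera("scene");crop(s["image"],220,120,150,112,5,"pics/i_sc.png")
E
```

```text
55 t 22.63 tcp [0.5067 0.0827 0.2632] F [-0.6 -0.  -2.3] w 25.7
[4.130e+01 1.000e-01 2.632e+02]
False
36 t 23.17 tcp [0.5066 0.0822 0.2441] F [ 0.   0.1 -1.9] w 26.1
[ 40.9   0.3 244.1]
True
contact t 23.56 tcp [0.5067 0.0823 0.2398] F [-0.4  0.2  8. ] w 25.5
[4.100e+01 2.000e-01 2.398e+02]
 t 23.76 tcp [0.5067 0.0823 0.2399] F [0.3 0.8 6.8] w 25.9
[4.100e+01 2.000e-01 2.399e+02]
```

View pics/i_sc.png

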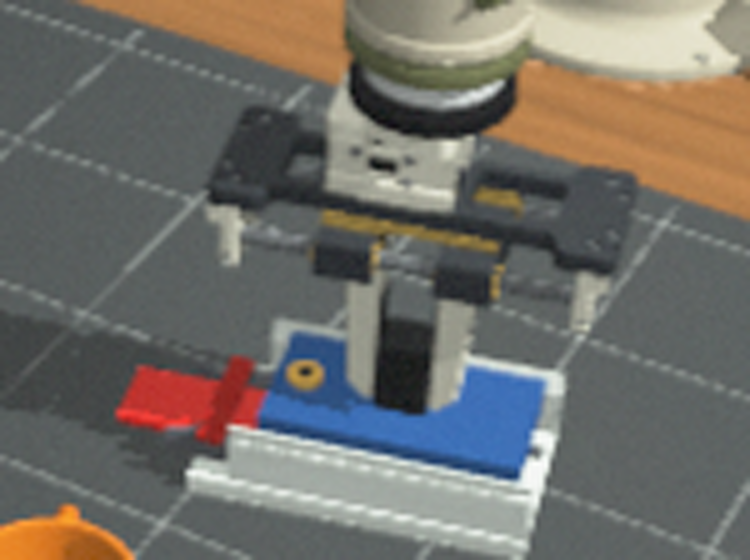

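The plate is between the fences, riding on the pin top (underside about 31.6 mm). Now I'll slide it towards the pin.

```bash
python3 - <<'E'
from h import *
q=quat(J[2]); z0=208.3
x=41; z=inj()[2]
while x>23.5:
    x-=1.5
    h1=bot.line_to(jig(x,0.3,z),rot=q,speed=.02,max_force=15)
    F=status.sense()["contact_force"]
    print("slide",x,h1,inj(),F.round(1))
    if h1: break
    if x<34 or F[2]<3:
        h=bot.line_to(jig(x,0.3,z0+27.5),rot=q,speed=.015,max_force=6); p=inj(); print("  probe",h,p,status.sense()["contact_force"].round(1))
        if p[2]<z0+29.5: print("DROPPED");break
        bot.line_to(jig(x,0.3,z),rot=q,speed=.02)
st()
E
```

```text
slide 39.5 False [3.93e+01 2.00e-01 2.40e+02] [-0.3  0.5  2.3]
  probe True [3.930e+01 2.000e-01 2.397e+02] [-2.2 -0.5 11.5]
slide 38.0 False [3.830e+01 2.000e-01 2.399e+02] [-0.9  2.6  4.2]
slide 36.5 False [3.670e+01 2.000e-01 2.399e+02] [-0.7  4.   5.6]
slide 35.0 False [3.490e+01 2.000e-01 2.399e+02] [0.4 3.  4.6]
slide 33.5 False [ 33.1   0.3 239.8] [0.1 1.9 2.8]
  probe True [ 33.2   0.3 239.3] [-1.4  0.5  9.3]
slide 32.0 False [ 31.9   0.4 239.7] [-0.7  0.1 -0.5]
  probe True [ 31.8   0.4 238.9] [0.2 0.6 5.5]
slide 30.5 False [ 30.4   0.4 239.7] [-0.1 -0.7 -1.9]
  probe True [ 29.8   0.3 236.8] [ 1.8 -2.5 -2.2]
DROPPED
 t 27.2 tcp [0.5092 0.0714 0.2368] F [ 1.8 -2.5 -2.2] w 25.9
```

```bash
python3 - <<'E'
from h import *
q=quat(J[2]); z0=208.3
bot.line_to(jig(29,0.3,z0+28.2),rot=q,speed=.02); st(); print(inj())
for u in (26,24.5,23,21.5,20.5):
    h=bot.line_to(jig(29,0.3,z0+u),rot=q,speed=.02,max_force=20); st(f"u{u} {h}"); print(inj())
    if h: break
E
```

```text
t 27.45 tcp [0.5093 0.0706 0.2363] F [ 0.5 -0.1 -3.1] w 25.8
[ 29.    0.4 236.3]
u26 False t 27.71 tcp [0.5093 0.0706 0.2341] F [-0.5 -0.6 -3.6] w 26.0
[ 29.    0.3 234.1]
u24.5 False t 27.96 tcp [0.5094 0.0706 0.2329] F [-0.5 -1.   2.2] w 25.7
[ 29.    0.3 232.9]
u23 False t 28.21 tcp [0.5094 0.0706 0.2314] F [-0.9 -0.1  3.7] w 25.4
[ 29.    0.3 231.4]
u21.5 False t 28.46 tcp [0.5094 0.0706 0.2299] F [-1.8 -1.4  5.4] w 25.5
[ 29.    0.3 229.9]
u20.5 False t 28.71 tcp [0.5094 0.0706 0.229 ] F [-1.1 -0.6  6.8] w 25.7
[ 29.    0.3 229. ]
```

The force follows the plunger spring curve, and the underside is at 20.7 mm. I'll press onto the rails.

```bash
python3 - <<'E'
from h import *
q=quat(J[2]); z0=208.3
for u in (20.0,19.5,19.0,18.5,18,17.5):
    h=bot.line_to(jig(29,0.3,z0+u),rot=q,speed=.01,max_force=20); t=st(f"u{u} {h}"); print(inj())
    if h or t["contact_force"][2]>22: break
bot.pause(.5); st("hold"); print(inj())
r=cams.read_camera("top");s=cams.read_camera("scene")
cv2.imwrite("pics/j_top.png",r["image"][:,:,::-1]);crop(s["image"],220,120,150,112,5,"pics/j_sc.png")
E
```

```text
u20.0 False t 28.96 tcp [0.5094 0.0706 0.2286] F [-0.2 -1.1  6.6] w 26.0
[ 29.    0.3 228.6]
u19.5 False t 29.21 tcp [0.5094 0.0706 0.2281] F [-1.1 -1.3  8.7] w 26.0
[ 29.    0.3 228.1]
u19.0 False t 29.46 tcp [0.5094 0.0706 0.2281] F [-2.3 -1.1 15.7] w 25.8
[ 28.9   0.3 228.1]
u18.5 False t 29.71 tcp [0.5094 0.0705 0.228 ] F [-2.3 -0.4 22.2] w 25.7
[ 28.9   0.3 228. ]
hold t 30.21 tcp [0.5094 0.0706 0.228 ] F [-3.  -0.5 23.5] w 25.8
[ 28.9   0.3 228. ]
```

View pics/j_sc.png

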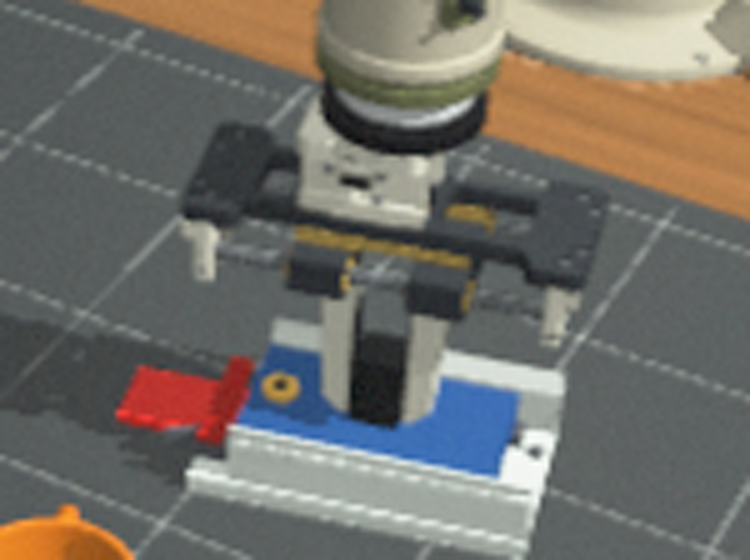

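View pics/j_top.png

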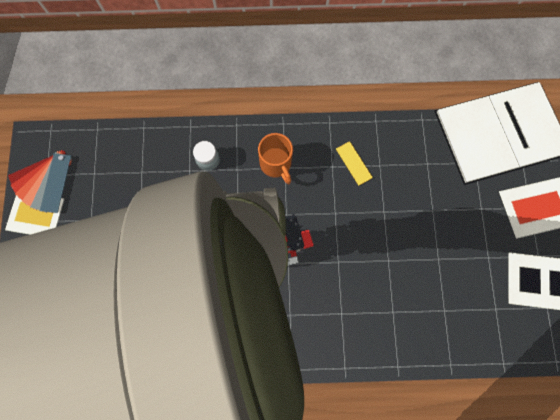

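The plate hit a hard stop at an underside height of about 19.8 mm, and the force rose to 23 N with no further travel. It is level between the fences, bush towards the sample. The sample's tail (140,370)–(117,415) hasn't moved since the earlier picture, and the yellow sample, mug and jar are where they were. Handing in.

```bash
python3 - <<'E'
from h import *
st(); print(bot.finish_job())
E
```

```text
t 30.31 tcp [0.5094 0.0706 0.228 ] F [-2.6 -0.7 23.2] w 25.5
the job is handed in; nothing more can be done
None
```

The job is handed in at 30 s of robot time: the red sample is in the slot and released. The drill plate is on the pin, and the arm is still holding it fully pressed down.

- **Sample:** it rubbed in the slot about 7 mm short of the stop, so I regripped it and pushed on. Both cameras then put its front edge at jig x = 9.2–10.1 mm, against the stop at 10. The arm partly hides it now, but its protruding end has not moved since.
- **Plate:** it was laid between the fences with the bush towards the sample, then slid back along them. It dropped over the pin at about jig x = 29 mm; the top camera had put the pin at 28–28.7 mm.
- **Pressing:** the force followed the plunger springs, then met a hard stop with the underside at about 19.8 mm (20 is fully down). The arm was holding about 23 N there.
- **Bystanders:** the yellow sample, mug and jar look unmoved in the last top picture.
- **Checks that disagreed:**
  - The two cameras differed by about 4 mm on the jig's position, so I used the middle, which matched what the sample felt in the slot.
  - The force limit stopped the plate approach at 7 N; I did not find out why, and the grasp was good.

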